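# Reverse a row of palm gouges into the bench rack

### The arm

A 6-joint arm with a two-finger parallel gripper is mounted at the origin on the work surface. World frame = base frame: x ahead of the robot, y to its left, z up, the work surface at z = 0. Lengths are in mm, angles in rad, forces in N, time in s.
With the tool pointing down it reaches from about 275 to 1000 mm from the base axis. Payload 8.4 kg.
Tool frame: the origin (TCP) lies at the very end of the fingers, on their centre line; the grasp point (between the pads) lies 19 mm behind it; z points along the fingers, y is the line along which they close (so a half turn about z gives the same grasp; the last joint's range is limited). The gripper opens to 85 mm and grips with 20 to 120 N. Pads are 22 mm wide; open, the fingers measure 114 mm over their backs; the gripper's body (76 mm by 85 mm) begins 54 mm behind the grasp point. The pads swing forward as they close: fully open they stand 13 mm farther back than shut.
Start: joints at [1.284, 0.353, 1.633, -0, 1.155, -0.002], TCP at [175.602, 599.827, 231.281] pointing down, gripper open.
Joint ranges: [-2.63, 2.63], [-0.92, 2.1], [0.06, 2.66], [-1.3, 4.44], [0, 2.69], [-3.02, 3.02]. Speed limits (rad/s): [2.22, 2.22, 2.79, 3.14, 3.14, 3.14].

### API

Orientations are given as [roll, pitch, yaw] about the fixed x, y, z axes, in that order (R = Rz(yaw) Ry(pitch) Rx(roll)).
In Python, from rig import sensors, grab_frame, camera_params, order gives the robot as it stands. The module is installed in compiled form; this text tells all that it offers.
- The arm moves only by the tool move_arm, never from a script. Its argument "motion" is a list of rows, each a list of 7 numbers: the turn, a rotation vector about the tool's x, y, z in parts of the range, where 1.0 means pi rad, then the shift along the tool's x, y, z in fractions of the full range, 1 being 0.8 m, then the finger opening in m, from 0 to 0.0854. A call has 1 to 8 rows; each row is the pose to reach, as a shift and turn from the pose commanded when the call began, along the tool's axes at that moment; what a row does not reach only later rows make up. A row lasts 1/8 s, in which the tool goes at most 62.5 mm and 10.7 degrees, less where a joint would pass 70% of its speed; a pose out of reach is approached as far as the arm can. No shift or turn number may pass 1 either way. A call with a gripper value outside its range is refused whole. The fingers move at their own pace and stop on an object; "grip_force" is the grip in N (left out, the last holds). Time passes only in rows, so rows that repeat a pose let the fingers close. It gives the time, the measured TCP pose, the force, the opening and the grip force at its end, in the units of the state.
- sensors.sense(): the state, without advancing time (a new reading comes with each control period).
- grab_frame(name): name is "scene" or "top" or "wrist"; returns (picture, depth): 480x640x3 uint8, red, green, blue; 480x640 float32, mm along the optical axis (not along the pixel's ray), 0 where there is no reading.
- camera_params(name): a dict with "camera_matrix" (3x3 intrinsics, pixels), "world_from_camera" (4x4, takes a point from camera to world coordinates). Camera axes: x right, y down, z forward; pixel columns grow to the right and rows downward; lengths in mm; the calibration is good to about 2 mm. A picture is of the moment at which its call begins: read the wrist's pose just before it. camera_params takes no time and is no camera call; for the wrist camera it gives the pose at the moment of the call.
- order.sign_off(): hands the job in; it is judged then, once.
The state is a dict: "clock": time; "qpos": joint angles; "qvel": joint speeds; "joint_efforts": joint torques, N m; "eef_pos": TCP position; "tcp_rot": TCP orientation; "contact_force": force on the tool from outside, world axes, zero at the start; "wrist_torque": the same for the moment, N m; "opening": opening from 0.0 (shut) to 1.0 (fully open); "grasp_force": force on a finger pad.
Only numpy, scipy, OpenCV 4.12 (cv2) and the standard library are available. Lean on these libraries where they do the work, as an engineer would, in place of code of your own. Each camera call takes 0.05 s, during which the arm holds its last target. There are 200 camera calls.

### The job

The carver at this bench works through the gouges from the other end: move all four palm gouges from the stands on the plywood carry board into the holes of the oak bench rack, in the reverse order. The gouge now at the left end of its row goes into the right end hole of the rack, the second from the left into the second hole from the right, and so on, left and right both being those of the robot looking out over the bench. Leave every gouge standing upright, blade down in its hole, with its brass collar resting on the rack.

Things in the scene. Friction and masses are not known exactly. Their poses are not given: they have to be found in the camera images.
- gouge_knob: Palm gouge, 0.09 kg, standing blade down in a stand. Wooden handle, round: a squat mushroom: 26 mm stem, head 38 mm across at 26-42 mm above the origin, top at 50 mm; pinch it 34 mm above the origin, any yaw. Below: brass collar 34 mm across, 4 mm thick; steel blade 8 mm wide reaching 50 mm below the origin. Origin: on the axis at the collar underside, resting on the holder top; z up.
- gouge_barrel: Palm gouge, 0.09 kg, standing blade down in a stand. Wooden handle, round: a straight cylinder 32 mm thick with a steel hoop, flat top 72 mm above the origin; pinch it 34 mm above the origin, any yaw. Below: brass collar 34 mm across, 4 mm thick; steel blade 8 mm wide reaching 50 mm below the origin. Origin: on the axis at the collar underside, resting on the holder top; z up.
- gouge_pear: Palm gouge, 0.09 kg, standing blade down in a stand. Wooden handle, round: a pear: 25 mm neck, 36 mm thick at 30-50 mm above the origin, tapering to the top at 66 mm; pinch it 38 mm above the origin, any yaw. Below: brass collar 34 mm across, 4 mm thick; steel blade 8 mm wide reaching 50 mm below the origin. Origin: on the axis at the collar underside, resting on the holder top; z up.
- gouge_slim: Palm gouge, 0.09 kg, standing blade down in a stand. Wooden handle, round: a slim rod 24 mm thick, top 86 mm above the origin; pinch it 34 mm above the origin, any yaw. Below: brass collar 34 mm across, 4 mm thick; steel blade 8 mm wide reaching 50 mm below the origin. Origin: on the axis at the collar underside, resting on the holder top; z up.
- stand_knob: Fixed beech stand in which the knob gouge starts: block 50 x 50 x 64 mm with an upright 24 mm through hole in its middle. The four stands look alike, in a row on the carry board, 56 mm between centres; their order along the row varies. Origin: centre of the underside; top 64 mm above it.
- stand_barrel: Fixed beech stand in which the barrel gouge starts: block 50 x 50 x 64 mm with an upright 24 mm through hole in its middle. The four stands look alike, in a row on the carry board, 56 mm between centres; their order along the row varies. Origin: centre of the underside; top 64 mm above it.
- stand_pear: Fixed beech stand in which the pear gouge starts: block 50 x 50 x 64 mm with an upright 24 mm through hole in its middle. The four stands look alike, in a row on the carry board, 56 mm between centres; their order along the row varies. Origin: centre of the underside; top 64 mm above it.
- stand_slim: Fixed beech stand in which the slim gouge starts: block 50 x 50 x 64 mm with an upright 24 mm through hole in its middle. The four stands look alike, in a row on the carry board, 56 mm between centres; their order along the row varies. Origin: centre of the underside; top 64 mm above it.
- carry_board: Fixed plywood board 90 x 250 x 12 mm, to the robot's left or right, turned up to 20 degrees, with the row of four stands on it. Origin: centre of the underside; x across the row, away from the robot; y along the row, to the robot's left. Stands at y = 84, 28, -28, -84 mm, their tops 76 mm above the bench.
- bench_rack: Fixed oak rack, a block 70 x 250 x 70 mm beside the board, turned up to 20 degrees, with four upright 24 mm through holes in a row, empty at the start. Origin: centre of the underside; x across the row, away from the robot; y along the row, to the robot's left. Holes at x = 0, y = 84, 28, -28, -84 mm; top at z = 70 mm.
Mind the look-alikes: they are no part of the job. What is shaped like the gouge_pear but black or turquoise is not meant. Leave any black look-alike of the gouge_knob alone.

How it is judged:
By the outcome, as a careful person would: the job done as asked, in the order asked, and still so for the second after the job is handed in, with the robot touching nothing.
It also fails if it takes over 115 s, if anything falls off the work surface, if the arm or the gripper's body presses on something with over 40 N, if the wrist force passes 120 N, or if a joint passes its speed limit or range.

## Working session

There is one attempt and no reset: what is moved stays moved. The work goes in short steps, Python scripts to look and compute and a tool call to move; the robot and the scene stay as the last step left them, time stands still between calls to the robot, and variables do not carry over. Pictures are saved under pics/ and viewed, at most 14 in all, crops included, and the job is handed in when it is done.

Besides the shell and the picture viewer there is one more tool, called after "Call:" by a JSON object that holds its "fn" and its "kwargs", one argument or row to a line. move_arm: Moves the arm, as the interface text tells. Its arguments: {"type":"object","properties":{"motion":{"type":"array","items":{"type":"array","items":{"type":"number"}}},"grip_force":{"type":"number"}},"required":["motion"]}

```bash
mkdir -p pics
python3 - <<'E'
from rig import sensors, grab_frame, camera_params
import cv2,numpy as np
s=sensors.sense();print({k:np.round(s[k],3) for k in('clock','eef_pos','tcp_rot','opening')})
for n in('scene','top'):
    p,d=grab_frame(n);cv2.imwrite(f'pics/{n}0.png',p[:,:,::-1]);np.save(f'pics/{n}d.npy',d)
    c=camera_params(n);print(n,np.round(c['camera_matrix'],1).tolist(),np.round(c['world_from_camera'],3).tolist())
E
```

```text
{'clock': np.float64(0.0), 'eef_pos': array([175.474, 599.363, 230.565]), 'tcp_rot': array([-3.14 ,  0.   ,  2.857]), 'opening': np.float64(1.001)}
scene [[574.7, 0.0, 314.8], [0.0, 574.7, 235.7], [0.0, 0.0, 1.0]] [[0.892, 0.391, -0.226, 783.742], [0.451, -0.778, 0.438, -454.198], [-0.005, -0.493, -0.87, 904.948], [0.0, 0.0, 0.0, 1.0]]
top [[595.4, 0.0, 323.4], [0.0, 595.4, 236.6], [0.0, 0.0, 1.0]] [[0.015, -0.996, 0.086, 489.268], [-1.0, -0.016, -0.01, -44.998], [0.011, -0.086, -0.996, 993.607], [0.0, 0.0, 0.0, 1.0]]
```

View pics/top0.png

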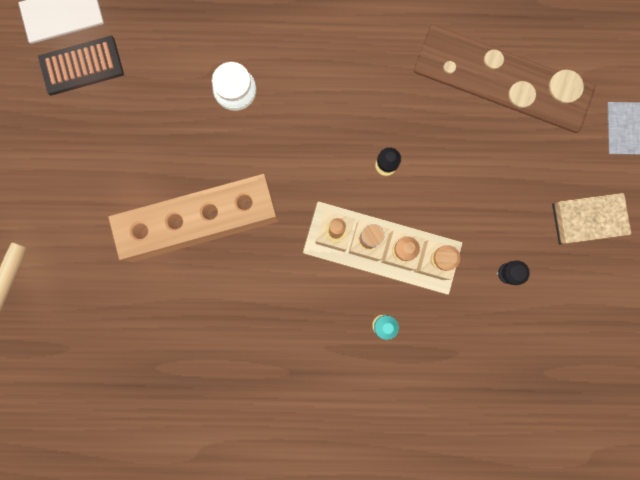

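View pics/scene0.png

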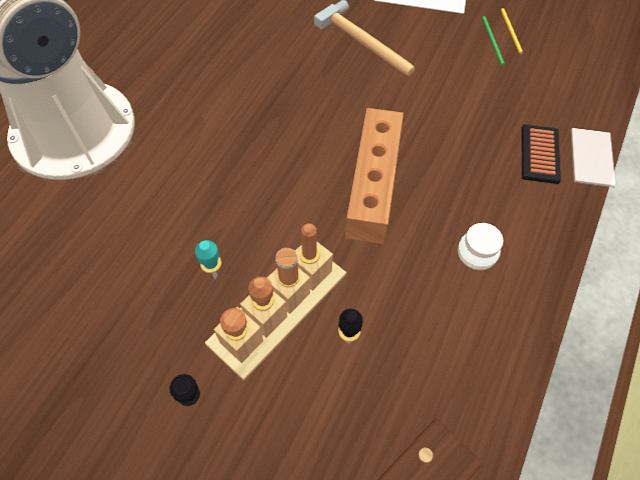

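Top view, robot's left to right: slim (337,227), barrel (372,237), pear (406,248) and knob (446,258) in the stands. The rack holes run from (140,231) on the left to (245,202) on the right. The look-alikes are the black pear or knob shapes at (388,160) and (515,272) and the turquoise pear at (386,327). All three stand loose off the board and are the wrong colour, so the four wooden ones on the board are the ones meant. Next I measure positions and make a confirming crop.

```bash
cat > h.py <<'E'
import numpy as np,cv2
from rig import sensors, grab_frame, camera_params
def cloud(d,n):
    c=camera_params(n);K=c['camera_matrix'];T=np.array(c['world_from_camera'])
    v,u=np.mgrid[:480,:640]
    P=np.stack([(u-K[0][2])/K[0][0]*d,(v-K[1][2])/K[1][1]*d,d],-1)
    W=P@T[:3,:3].T+T[:3,3]; W[d<=0]=np.nan
    return W
def ray(n,u,v,z):
    c=camera_params(n);K=np.array(c['camera_matrix']);T=np.array(c['world_from_camera'])
    r=T[:3,:3]@np.linalg.solve(K,[u,v,1]);return T[:3,3]+r*(z-T[2,3])/r[2]
E
python3 - <<'E'
from h import *
d=np.load('pics/topd.npy');W=cloud(d,'top');z=W[...,2]
def rect(box,lo,hi):
    m=np.zeros(z.shape,bool);x0,y0,x1,y1=box;m[y0:y1,x0:x1]=True
    m&=(z>lo)&(z<hi)
    n,l,st,_=cv2.connectedComponentsWithStats(m.astype(np.uint8));m=l==1+st[1:,4].argmax()
    p=W[m];r=cv2.minAreaRect(p[:,:2].astype(np.float32));return p,r
p,r=rect((90,160,290,270),60,80);print('rack',r,np.median(p[:,2]))
p,r=rect((290,190,480,300),6,18);print('board',r,np.median(p[:,2]))
for nm,(u,v) in dict(slim=(337,227),barrel=(372,237),pear=(406,248),knob=(446,258)).items():
    w=W[v-18:v+18,u-18:u+18].reshape(-1,3);w=w[w[:,2]>76+24];t=np.percentile(w[:,2],95)
    q=w[w[:,2]>t-8];c,rr=cv2.minEnclosingCircle(q[:,:2].astype(np.float32));print(nm,'top',t,'centre',np.round(c,1),'r',rr)
# rack holes: dark pixels on the oak top
img=cv2.imread('pics/top0.png');g=cv2.cvtColor(img,cv2.COLOR_BGR2GRAY)
for u,v in((140,231),(175,222),(210,212),(245,202)):
    s=g[v-11:v+12,u-11:u+12];m=(s<100).astype(np.uint8)
    n,l,st,ce=cv2.connectedComponentsWithStats(m);k=1+st[1:,4].argmax()
    (c,rr)=cv2.minEnclosingCircle(np.argwhere(l==k)[:,::-1].astype(np.float32))
    print('hole',st[k,4],rr,np.round(ray('top',u-11+c[0],v-11+c[1],70),1))
cv2.imwrite('pics/crop.png',cv2.resize(img[140:350,290:550],None,fx=3,fy=2.8,interpolation=cv2.INTER_CUBIC))
E
```

```text
rack ((598.2350463867188, 151.0292510986328), (71.2546615600586, 250.43260192871094), 16.66474151611328) 71.05275252740421
board ((558.384765625, -153.520751953125), (250.8256072998047, 90.51799774169922), 74.93351745605469) 13.035504013143282
slim top 164.632033810202 centre [577.4 -72.7] r 11.63154411315918
barrel top 151.2003396021792 centre [ 566.8 -124.4] r 16.569232940673828
pear top 144.21417207114746 centre [ 549.2 -176.9] r 13.081927299499512
knob top 128.67076434747855 centre [ 537.5 -236.4] r 18.45181655883789Traceback (most recent call last):
  File "<stdin>", line 17, in <module>
ValueError: attempt to get argmax of an empty sequence
```

```bash
cat >> h.py <<'E'
from scipy.spatial.transform import Rotation as R
def go(x,y,z,yaw):
    s=sensors.sense();A=R.from_euler('xyz',s['tcp_rot']);B=R.from_euler('xyz',[np.pi,0,yaw])
    print('turn',np.round((A.inv()*B).as_rotvec(),3),'shift',np.round(A.inv().apply(np.array([x,y,z])-s['eef_pos'])/1000,4))
E
python3 - <<'E'
from h import *
img=cv2.imread('pics/top0.png');hsv=cv2.cvtColor(img,cv2.COLOR_BGR2GRAY)
for u,v in((140,231),(175,222),(210,212),(245,202)):
    s=hsv[v-10:v+11,u-10:u+11];t,m=cv2.threshold(s,0,1,cv2.THRESH_OTSU|cv2.THRESH_BINARY_INV)
    n,l,st,ce=cv2.connectedComponentsWithStats(m);k=l[10,10]
    c,rr=cv2.minEnclosingCircle(np.argwhere(l==k)[:,::-1].astype(np.float32))
    print('hole',k,st[k,4],round(rr,1),np.round(ray('top',u-10+c[0],v-10+c[1],70),1))
cv2.imwrite('pics/crop.png',cv2.resize(img[140:350,290:550],None,fx=3,fy=2.8,interpolation=cv2.INTER_CUBIC))
go(580,-72.5,240,1.308)
E
```

```text
hole 1 199 8.0 [573.9 231.3  70. ]
hole 1 196 7.9 [589.3 177.7  70. ]
hole 1 199 7.9 [605.8 123.9  70. ]
hole 1 197 8.1 [621.6  70.6  70. ]
turn [-1.000e-03  1.000e-03  1.549e+00] shift [-0.577  -0.5312 -0.0087]
```

View pics/crop.png

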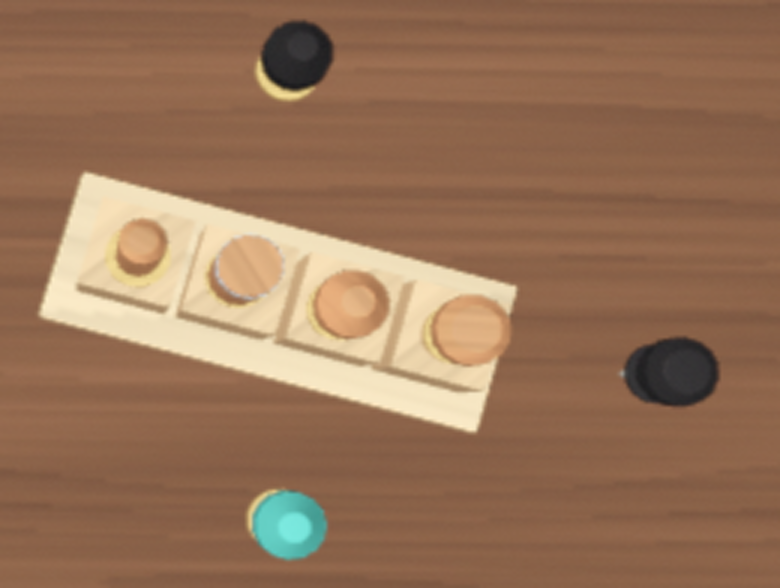

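The crop confirms slim, barrel, pear and knob in warm wood on the board. The black and turquoise ones stand off it. The hole positions also agree with the rack fit.

The rows are not in the units I measure in: shifts go in shares of 0.8 m and turns go in shares of pi rad. I convert before sending: -0.36 m / 0.8 = -0.45, -0.331 m / 0.8 = -0.4138, 0.96 rad / 3.1416 = 0.3056.

Call:
{"fn": "move_arm", "kwargs": {
  "motion": [
    [0,0,0.0382,-0.0563,-0.0513,-0.0013,0.06],
    [0,0,0.0764,-0.1125,-0.1038,-0.0025,0.06],
    [0,0,0.1146,-0.1688,-0.155,-0.0038,0.06],
    [0,0,0.1528,-0.225,-0.2075,-0.005,0.06],
    [0,0,0.191,-0.2813,-0.2588,-0.0063,0.06],
    [0,0,0.2292,-0.3375,-0.3113,-0.0075,0.06],
    [0,0,0.2674,-0.3938,-0.3625,-0.0088,0.06],
    [0,0,0.3056,-0.45,-0.4138,-0.01,0.06]
  ]
}}

```text
clock: 1.1
eef_pos: [428.8, 179.2, 239.4]
tcp_rot: [3.141, -0.0, 1.893]
contact_force: [-0.2, 1.1, -0.3]
opening: 0.704
grasp_force: 0.0
```

```bash
python3 -c "
from h import *
go(580,-72.5,240,1.308)"
```

```text
turn [ 0.    -0.     0.585] shift [-0.2866  0.0638 -0.0006]
```

Scaled: -0.287 m / 0.8 = -0.3588, -0.23 m / 0.8 = -0.2875, 0.585 rad / 3.1416 = 0.1862.

Call:
{"fn": "move_arm", "kwargs": {
  "motion": [
    [0,0,0.0382,-0.0713,0.0163,0,0.06],
    [0,0,0.0764,-0.1438,0.0325,0,0.06],
    [0,0,0.1146,-0.215,0.0475,0,0.06],
    [0,0,0.1528,-0.2875,0.0638,0,0.06],
    [0,0,0.1862,-0.3588,0.08,0,0.06],
    [0,0,0.1862,-0.3588,0.08,0,0.06],
    [0,0,0.1862,-0.3588,0.08,0,0.06]
  ]
}}

```text
clock: 1.98
eef_pos: [579.9, -70.2, 238.7]
tcp_rot: [-3.14, -0.0, 1.312]
contact_force: [0.6, -0.5, -0.5]
opening: 0.699
grasp_force: 0.0
```

```bash
python3 -c "
from h import *
go(580,-72.5,95,1.308)
p,d=grab_frame('wrist');cv2.imwrite('pics/w1.png',p[:,:,::-1])
c=camera_params('wrist');K=np.array(c['camera_matrix']);T=np.linalg.inv(np.array(c['world_from_camera']))
for x,y in((580.2,-72.4),(565.7,-126.5)):
  q=K@(T@[x,y,76,1])[:3];print(q[:2]/q[2])
"
```

```text
turn [-0.002 -0.     0.004] shift [-0.0022  0.0009  0.1437]
[319.9182143  222.72977733]
[319.60869526 280.33238063]
```

View pics/w1.png

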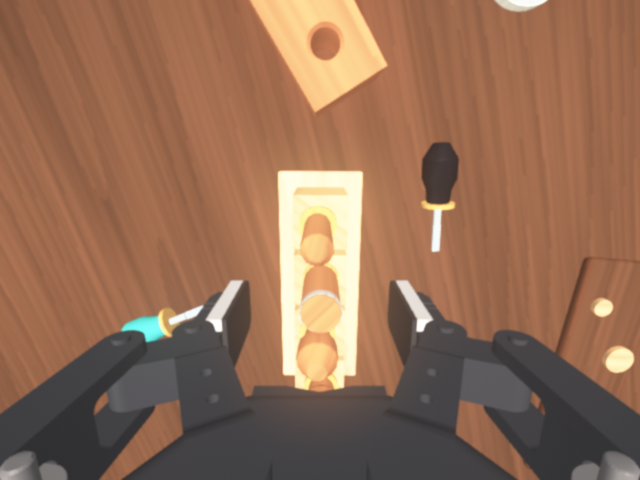

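The wrist view shows the gripper squared up to the row. The slim collar is near (318,222) and its predicted spot is (320,223), so the fit is right. Descending and gripping.

Scaled: 0.144 m / 0.8 = 0.18, -0.002 m / 0.8 = -0.0025, 0.004 rad / 3.1416 = 0.0013.

Call:
{"fn": "move_arm", "kwargs": {
  "motion": [
    [0,0,0.0013,-0.0025,0.0013,0.05,0.06],
    [0,0,0.0013,-0.0025,0.0013,0.1125,0.06],
    [0,0,0.0013,-0.0025,0.0013,0.1625,0.06],
    [0,0,0.0013,-0.0025,0.0013,0.18,0.06],
    [0,0,0.0013,-0.0025,0.0013,0.18,0.04],
    [0,0,0.0013,-0.0025,0.0013,0.18,0.01],
    [0,0,0.0013,-0.0025,0.0013,0.18,0.01],
    [0,0,0.0013,-0.0025,0.0013,0.18,0.01]
  ],
  "grip_force": 40
}}

```text
clock: 3.02
eef_pos: [582.2, -72.5, 97.1]
tcp_rot: [3.139, -0.001, 1.308]
contact_force: [-0.4, 1.7, 7.3]
opening: 0.269
grasp_force: 39.9
```

Scaled: -0.15 m / 0.8 = -0.1875, -0.14 m / 0.8 = -0.175.

Call:
{"fn": "move_arm", "kwargs": {
  "motion": [
    [0,0,0,0,0,-0.025,0.01],
    [0,0,0,0,0,-0.075,0.01],
    [0,0,0,0,0,-0.125,0.01],
    [0,0,0,0,0,-0.175,0.01],
    [0,0,0,0,0,-0.1875,0.01],
    [0,0,0,0,0,-0.1875,0.01]
  ]
}}

```text
clock: 3.78
eef_pos: [581.2, -72.7, 245.5]
tcp_rot: [3.141, -0.0, 1.308]
contact_force: [-0.3, -0.1, -1.4]
opening: 0.267
grasp_force: 39.5
```

```bash
python3 -c "
from h import *
go(622,70.5,245,1.862)
p,d=grab_frame('wrist');cv2.imwrite('pics/w2.png',p[:,:,::-1])
"
```

```text
turn [ 0.001  0.    -0.554] shift [0.1489 0.0022 0.0005]
```

View pics/w2.png

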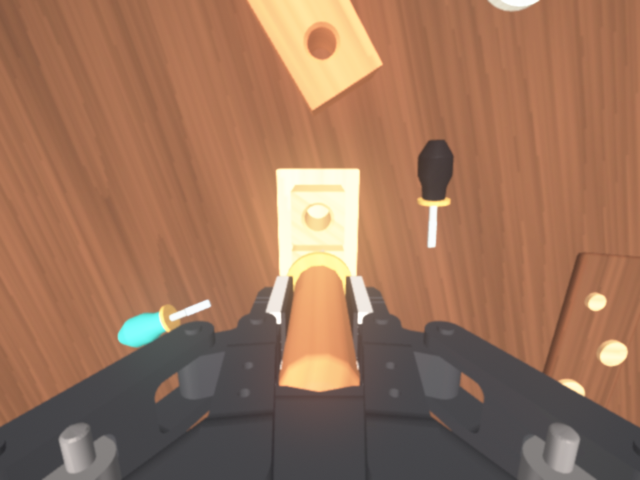

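The slim gouge is held upright and centred (collar at (320,270)). Carrying it to the right end hole.

Scaled: 0.149 m / 0.8 = 0.1863, 0.001 m / 0.8 = 0.0013, -0.554 rad / 3.1416 = -0.1763.

Call:
{"fn": "move_arm", "kwargs": {
  "motion": [
    [0,0,-0.0255,0.025,0,0,0.01],
    [0,0,-0.0637,0.0688,0.0013,0,0.01],
    [0,0,-0.1082,0.1125,0.0013,0,0.01],
    [0,0,-0.1464,0.1563,0.0025,0,0.01],
    [0,0,-0.1763,0.1863,0.0025,0,0.01],
    [0,0,-0.1763,0.1863,0.0025,0,0.01],
    [0,0,-0.1763,0.1863,0.0025,0,0.01]
  ]
}}

```text
clock: 4.7
eef_pos: [621.0, 70.3, 243.8]
tcp_rot: [-3.139, -0.0, 1.861]
contact_force: [0.2, -0.1, -1.3]
opening: 0.271
grasp_force: 39.5
```

```bash
python3 -c "
from h import *
go(622,70.5,91,1.862)
p,d=grab_frame('wrist');cv2.imwrite('pics/w3.png',p[:,:,::-1])
"
```

```text
turn [-0.002 -0.    -0.001] shift [-1.000e-04  1.400e-03  1.528e-01]
```

View pics/w3.png

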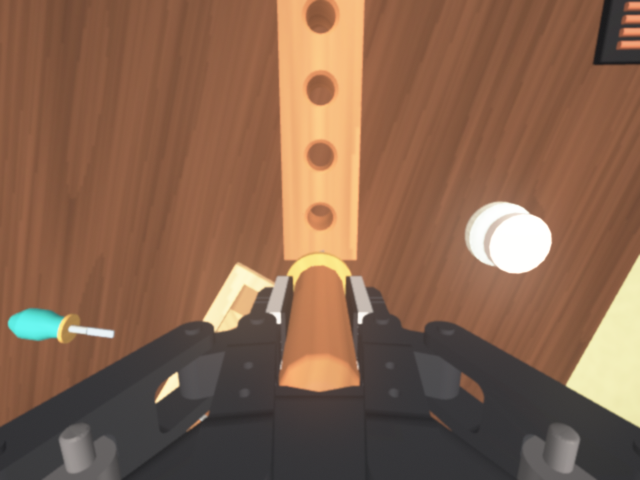

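Aligned with the rack row, with the end hole at (320,215). Descending, releasing and rising again.

Scaled: 0.152 m / 0.8 = 0.19, 0.001 m / 0.8 = 0.0013.

Call:
{"fn": "move_arm", "kwargs": {
  "motion": [
    [0,0,0,0,0.0013,0.05,0.01],
    [0,0,0,0,0.0013,0.1,0.01],
    [0,0,0,0,0.0013,0.1438,0.01],
    [0,0,0,0,0.0013,0.175,0.01],
    [0,0,0,0,0.0013,0.1875,0.01],
    [0,0,0,0,0.0013,0.19,0.01],
    [0,0,0,0,0.0013,0.19,0.01]
  ]
}}

```text
clock: 5.62
eef_pos: [623.4, 70.9, 94.2]
tcp_rot: [3.14, 0.0, 1.861]
contact_force: [-0.3, -0.1, -0.5]
opening: 0.268
grasp_force: 39.5
```

Scaled: -0.15 m / 0.8 = -0.1875, -0.12 m / 0.8 = -0.15.

Call:
{"fn": "move_arm", "kwargs": {
  "motion": [
    [0,0,0,0,0,0.0025,0.01],
    [0,0,0,0,0,0.0025,0.01],
    [0,0,0,0,0,0.0025,0.035],
    [0,0,0,0,0,0.0025,0.06],
    [0,0,0,0,0,-0.0125,0.06],
    [0,0,0,0,0,-0.075,0.06],
    [0,0,0,0,0,-0.15,0.06],
    [0,0,0,0,0,-0.1875,0.06]
  ]
}}

```text
clock: 6.62
eef_pos: [624.1, 71.2, 248.0]
tcp_rot: [3.137, 0.001, 1.862]
contact_force: [0.9, -0.1, -0.2]
opening: 0.697
grasp_force: 0.0
```

```bash
python3 -c "
from h import *
go(566,-126.5,240,1.308)
p,d=grab_frame('wrist');cv2.imwrite('pics/w4.png',p[:,:,::-1])
"
```

```text
turn [ 0.005 -0.     0.554] shift [-0.1728 -0.1124  0.0076]
```

View pics/w4.png

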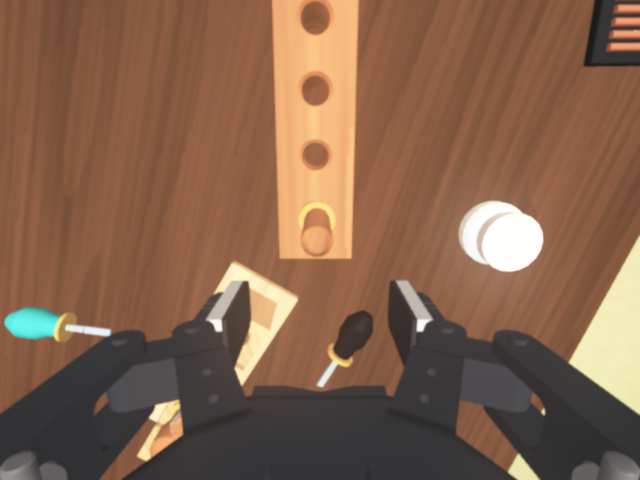

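Slim stands seated in the right end hole (collar ring at (317,215)). Barrel next.

Scaled: -0.173 m / 0.8 = -0.2163, 0.005 m / 0.8 = 0.0063, 0.554 rad / 3.1416 = 0.1763.

Call:
{"fn": "move_arm", "kwargs": {
  "motion": [
    [0,0,0.0318,-0.0388,-0.025,0.0013,0.06],
    [0,0,0.07,-0.0875,-0.0563,0.0038,0.06],
    [0,0,0.1114,-0.1375,-0.09,0.0063,0.06],
    [0,0,0.1496,-0.1813,-0.1188,0.0075,0.06],
    [0.0016,0,0.1763,-0.2163,-0.14,0.01,0.06],
    [0.0016,0,0.1763,-0.2163,-0.14,0.01,0.06],
    [0.0016,0,0.1763,-0.2163,-0.14,0.01,0.06]
  ]
}}

```text
clock: 7.55
eef_pos: [565.2, -126.5, 235.7]
tcp_rot: [-3.137, 0.001, 1.308]
contact_force: [-0.1, 0.6, 0.2]
opening: 0.703
grasp_force: 0.0
```

```bash
python3 -c "
from h import *
go(566,-126.2,91,1.308)"
```

```text
turn [-0.004  0.001  0.   ] shift [0.0006 0.0013 0.1447]
```

Scaled: 0.145 m / 0.8 = 0.1813, 0.001 m / 0.8 = 0.0013.

Call:
{"fn": "move_arm", "kwargs": {
  "motion": [
    [0,0,0,0,0.0013,0.05,0.06],
    [0,0,0,0,0.0013,0.1125,0.06],
    [0,0,0,0,0.0013,0.1625,0.06],
    [0,0,0,0,0.0013,0.1813,0.06],
    [0,0,0,0,0.0013,0.1813,0.04],
    [0,0,0,0,0.0013,0.1813,0.015],
    [0,0,0,0,0.0013,0.1813,0.015],
    [0,0,0,0,0.0013,0.1813,0.015]
  ]
}}

```text
clock: 8.55
eef_pos: [566.2, -127.2, 91.6]
tcp_rot: [-3.139, 0.001, 1.308]
contact_force: [-0.9, 0.7, 5.1]
opening: 0.365
grasp_force: 40.2
```

Scaled: -0.155 m / 0.8 = -0.1938, -0.14 m / 0.8 = -0.175.

Call:
{"fn": "move_arm", "kwargs": {
  "motion": [
    [0,0,0,0,0,-0.025,0.015],
    [0,0,0,0,0,-0.075,0.015],
    [0,0,0,0,0,-0.125,0.015],
    [0,0,0,0,0,-0.175,0.015],
    [0,0,0,0,0,-0.1938,0.015],
    [0,0,0,0,0,-0.1938,0.015]
  ]
}}

```text
clock: 9.3
eef_pos: [566.4, -127.2, 245.8]
tcp_rot: [-3.138, 0.001, 1.308]
contact_force: [0.5, -0.0, -2.1]
opening: 0.362
grasp_force: 39.9
```

```bash
python3 -c "
from h import *
go(606.2,124.2,245,1.862)"
```

```text
turn [-0.003  0.    -0.554] shift [ 0.2531 -0.0269  0.0005]
```

Scaled: 0.253 m / 0.8 = 0.3163, -0.003 m / 0.8 = -0.0038, -0.554 rad / 3.1416 = -0.1763.

Call:
{"fn": "move_arm", "kwargs": {
  "motion": [
    [0,0,-0.0191,0.0313,-0.0038,0,0.015],
    [0,0,-0.0509,0.0875,-0.0088,0,0.015],
    [0,0,-0.0859,0.15,-0.0163,0,0.015],
    [0,0,-0.121,0.2125,-0.0225,0,0.015],
    [0,0,-0.1528,0.275,-0.0288,0,0.015],
    [0,0,-0.1763,0.3163,-0.0338,0,0.015],
    [0,0,-0.1763,0.3163,-0.0338,0,0.015],
    [0,0,-0.1763,0.3163,-0.0338,0,0.015]
  ]
}}

```text
clock: 10.3
eef_pos: [604.9, 123.7, 243.4]
tcp_rot: [-3.134, -0.001, 1.861]
contact_force: [-0.0, -0.1, -1.4]
opening: 0.361
grasp_force: 39.9
```

```bash
python3 -c "
from h import *
go(606.2,124.2,86,1.862)"
```

```text
turn [-0.008 -0.001 -0.001] shift [-1.000e-04  2.600e-03  1.574e-01]
```

Scaled: 0.157 m / 0.8 = 0.1963, 0.155 m / 0.8 = 0.1938, -0.008 rad / 3.1416 = -0.0025.

Call:
{"fn": "move_arm", "kwargs": {
  "motion": [
    [-0.0025,0,0,0,0.0025,0.05,0.015],
    [-0.0025,0,0,0,0.0025,0.1,0.015],
    [-0.0025,0,0,0,0.0025,0.15,0.015],
    [-0.0025,0,0,0,0.0038,0.1813,0.015],
    [-0.0025,0,0,0,0.0038,0.1938,0.015],
    [-0.0025,0,0,0,0.0038,0.1963,0.015],
    [-0.0025,0,0,0,0.0038,0.1963,0.015]
  ]
}}

```text
clock: 11.18
eef_pos: [608.5, 124.9, 89.0]
tcp_rot: [3.137, -0.001, 1.861]
contact_force: [0.7, 0.3, -0.4]
opening: 0.361
grasp_force: 40.0
```

Scaled: -0.155 m / 0.8 = -0.1938, -0.002 m / 0.8 = -0.0025, 0.004 rad / 3.1416 = 0.0013.

Call:
{"fn": "move_arm", "kwargs": {
  "motion": [
    [0.0013,0,0,0,-0.0025,0.0025,0.015],
    [0.0013,0,0,0,-0.0025,0.0038,0.015],
    [0.0013,0,0,0,-0.0025,0.0038,0.035],
    [0.0013,0,0,0,-0.0025,0.0038,0.06],
    [0.0013,0,0,0,-0.0025,-0.0125,0.06],
    [0.0013,0,0,0,-0.0025,-0.075,0.06],
    [0.0013,0,0,0,-0.0025,-0.15,0.06],
    [0.0013,0,0,0,-0.0025,-0.1938,0.06]
  ]
}}

```text
clock: 12.18
eef_pos: [606.6, 124.4, 247.5]
tcp_rot: [3.138, -0.001, 1.862]
contact_force: [0.7, 0.3, -1.0]
opening: 0.696
grasp_force: 0.0
```

```bash
python3 -c "
from h import *
go(550.5,-180,240,1.308)
p,d=grab_frame('wrist');cv2.imwrite('pics/w5.png',p[:,:,::-1])
"
```

```text
turn [ 0.003 -0.002  0.554] shift [-0.2755 -0.1411  0.0067]
```

View pics/w5.png

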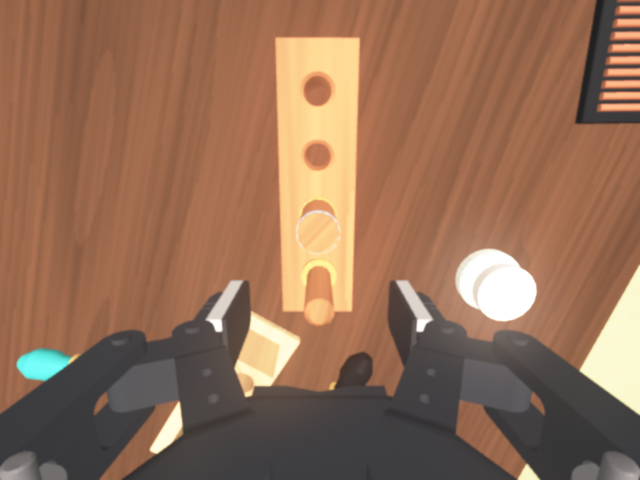

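Barrel (318,232) stands in the second hole from the right, beside slim (318,300). Pear next.

Scaled: -0.275 m / 0.8 = -0.3438, 0.003 m / 0.8 = 0.0038, 0.554 rad / 3.1416 = 0.1763.

Call:
{"fn": "move_arm", "kwargs": {
  "motion": [
    [0,0,0.0255,-0.0438,-0.0225,0.0013,0.06],
    [0,0,0.0573,-0.1063,-0.055,0.0025,0.06],
    [0,0,0.0891,-0.1688,-0.0863,0.0038,0.06],
    [0,0,0.121,-0.2313,-0.1188,0.0063,0.06],
    [0,0,0.1528,-0.2938,-0.15,0.0075,0.06],
    [0.001,0,0.1763,-0.3438,-0.1763,0.0088,0.06],
    [0.001,0,0.1763,-0.3438,-0.1763,0.0088,0.06],
    [0.001,0,0.1763,-0.3438,-0.1763,0.0088,0.06]
  ]
}}

```text
clock: 13.22
eef_pos: [549.4, -179.4, 236.2]
tcp_rot: [-3.138, -0.0, 1.308]
contact_force: [0.4, 0.5, -0.5]
opening: 0.7
grasp_force: 0.0
```

```bash
python3 -c "
from h import *
go(550.8,-180,94,1.308)"
```

```text
turn [-0.004 -0.    -0.   ] shift [-0.0003  0.0021  0.1422]
```

Scaled: 0.142 m / 0.8 = 0.1775, 0.13 m / 0.8 = 0.1625, -0.002 rad / 3.1416 = -0.0006.

Call:
{"fn": "move_arm", "kwargs": {
  "motion": [
    [-0.0006,0,0,0,0.0013,0.05,0.06],
    [-0.0006,0,0,0,0.0013,0.1125,0.06],
    [-0.0006,0,0,0,0.0013,0.1625,0.06],
    [-0.0006,0,0,0,0.0013,0.1775,0.06],
    [-0.0006,0,0,0,0.0013,0.1775,0.045],
    [-0.0006,0,0,0,0.0013,0.1775,0.02],
    [-0.0006,0,0,0,0.0013,0.1775,0.02],
    [-0.0006,0,0,0,0.0013,0.1775,0.02]
  ]
}}

```text
clock: 14.22
eef_pos: [550.8, -180.1, 95.2]
tcp_rot: [3.141, 0.0, 1.308]
contact_force: [0.2, 0.8, 6.9]
opening: 0.404
grasp_force: 40.5
```

Scaled: -0.152 m / 0.8 = -0.19, -0.14 m / 0.8 = -0.175.

Call:
{"fn": "move_arm", "kwargs": {
  "motion": [
    [0,0,0,0,0,-0.025,0.02],
    [0,0,0,0,0,-0.075,0.02],
    [0,0,0,0,0,-0.125,0.02],
    [0,0,0,0,0,-0.175,0.02],
    [0,0,0,0,0,-0.19,0.02],
    [0,0,0,0,0,-0.19,0.02]
  ]
}}

```text
clock: 14.98
eef_pos: [550.2, -180.0, 246.0]
tcp_rot: [-3.14, 0.0, 1.308]
contact_force: [-0.0, -0.0, -2.3]
opening: 0.404
grasp_force: 40.4
```

```bash
python3 -c "
from h import *
go(590,177.8,245,1.862)
p,d=grab_frame('wrist');cv2.imwrite('pics/w6.png',p[:,:,::-1])"
```

```text
turn [-0.001 -0.    -0.554] shift [ 0.3558 -0.0546  0.001 ]
```

View pics/w6.png

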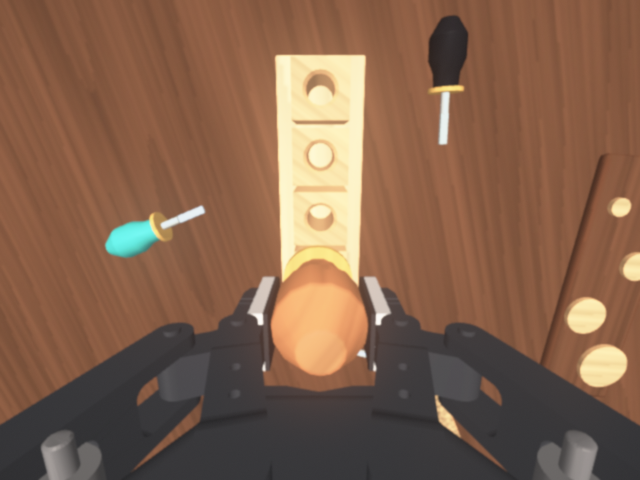

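Pear held upright and centred, with its stand hole at (320,215) now empty. Carrying it over.

Scaled: 0.356 m / 0.8 = 0.445, 0.325 m / 0.8 = 0.4063, -0.554 rad / 3.1416 = -0.1763.

Call:
{"fn": "move_arm", "kwargs": {
  "motion": [
    [0,0,-0.0159,0.0375,-0.0063,0,0.02],
    [0,0,-0.0446,0.1125,-0.0175,0,0.02],
    [0,0,-0.0732,0.1875,-0.0288,0,0.02],
    [0,0,-0.105,0.2625,-0.04,0,0.02],
    [0,0,-0.1337,0.3375,-0.0513,0,0.02],
    [0,0,-0.1592,0.4063,-0.0625,0,0.02],
    [0,0,-0.1763,0.445,-0.0688,0,0.02],
    [0,0,-0.1763,0.445,-0.0688,0,0.02]
  ]
}}

```text
clock: 16.02
eef_pos: [588.5, 180.1, 243.4]
tcp_rot: [-3.136, -0.001, 1.865]
contact_force: [0.6, -0.4, -1.9]
opening: 0.405
grasp_force: 40.4
```

Call:
{"fn": "move_arm", "kwargs": {
  "motion": [
    [0,0,0,0,0,0,0.02],
    [0,0,0,0,0,0,0.02]
  ]
}}

```text
clock: 16.27
eef_pos: [589.2, 177.0, 245.2]
tcp_rot: [-3.138, -0.001, 1.86]
contact_force: [0.4, -1.6, -1.2]
opening: 0.407
grasp_force: 40.4
```

```bash
python3 -c "
from h import *
go(589.8,177.8,89,1.862)"
```

```text
turn [-0.003 -0.001 -0.002] shift [0.0005 0.0013 0.1562]
```

Scaled: 0.156 m / 0.8 = 0.195, 0.154 m / 0.8 = 0.1925, -0.002 rad / 3.1416 = -0.0006.

Call:
{"fn": "move_arm", "kwargs": {
  "motion": [
    [-0.0006,0,0,0,0,0.05,0.02],
    [-0.0006,0,0,0,0,0.1,0.02],
    [-0.0006,0,0,0,0,0.15,0.02],
    [-0.0006,0,0,0,0,0.1813,0.02],
    [-0.0006,0,0,0,0,0.1925,0.02],
    [-0.0006,0,0,0,0,0.195,0.02],
    [-0.0006,0,0,0,0,0.195,0.02]
  ]
}}

```text
clock: 17.15
eef_pos: [590.0, 178.2, 91.0]
tcp_rot: [3.14, -0.001, 1.861]
contact_force: [0.3, -0.1, -0.7]
opening: 0.41
grasp_force: 40.4
```

Scaled: -0.153 m / 0.8 = -0.1913, -0.12 m / 0.8 = -0.15.

Call:
{"fn": "move_arm", "kwargs": {
  "motion": [
    [0,0,0,0,0,0.0025,0.02],
    [0,0,0,0,0,0.0025,0.02],
    [0,0,0,0,0,0.0025,0.04],
    [0,0,0,0,0,0.0025,0.06],
    [0,0,0,0,0,-0.0125,0.06],
    [0,0,0,0,0,-0.075,0.06],
    [0,0,0,0,0,-0.15,0.06],
    [0,0,0,0,0,-0.1913,0.06]
  ]
}}

```text
clock: 18.15
eef_pos: [590.3, 178.4, 247.2]
tcp_rot: [3.137, -0.001, 1.862]
contact_force: [0.4, 0.0, 0.2]
opening: 0.701
grasp_force: 0.0
```

```bash
python3 -c "
from h import *
go(536.8,-235,240,1.308)
p,d=grab_frame('wrist');cv2.imwrite('pics/w7.png',p[:,:,::-1])
"
```

```text
turn [ 0.004 -0.002  0.554] shift [-0.3807 -0.1699  0.006 ]
```

View pics/w7.png

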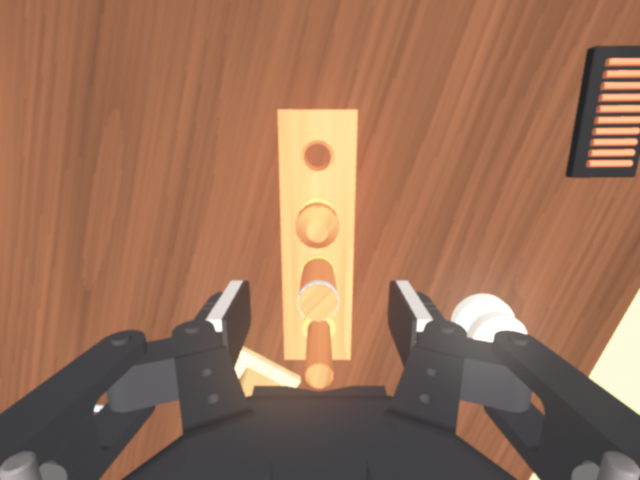

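Pear (318,225) stands in the third hole from the right, and the left end hole (318,155) is free for the knob.

Scaled: -0.381 m / 0.8 = -0.4763, 0.006 m / 0.8 = 0.0075, 0.554 rad / 3.1416 = 0.1763.

Call:
{"fn": "move_arm", "kwargs": {
  "motion": [
    [0,0,0.0255,-0.0663,-0.03,0.0013,0.06],
    [0,0,0.0509,-0.1338,-0.06,0.0025,0.06],
    [0,0,0.0764,-0.2013,-0.09,0.0038,0.06],
    [0,0,0.1019,-0.2688,-0.12,0.005,0.06],
    [0,0,0.1273,-0.3363,-0.15,0.0063,0.06],
    [0,0,0.1528,-0.4038,-0.18,0.0075,0.06],
    [0.001,0,0.1763,-0.4563,-0.2038,0.0075,0.06],
    [0.001,0,0.1763,-0.4763,-0.2125,0.0075,0.06]
  ]
}}

```text
clock: 19.2
eef_pos: [535.2, -237.9, 236.9]
tcp_rot: [-3.139, 0.0, 1.305]
contact_force: [-0.6, 0.2, 0.7]
opening: 0.701
grasp_force: 0.0
```

Call:
{"fn": "move_arm", "kwargs": {
  "motion": [
    [0,0,0,0,0,0,0.06],
    [0,0,0,0,0,0,0.06]
  ]
}}

```text
clock: 19.45
eef_pos: [535.9, -234.3, 236.5]
tcp_rot: [-3.138, -0.001, 1.309]
contact_force: [0.2, -0.4, -0.8]
opening: 0.701
grasp_force: 0.0
```

```bash
python3 -c "
from h import *
go(537,-235,90,1.308)"
```

```text
turn [-0.004 -0.001  0.001] shift [-0.0005  0.0018  0.1465]
```

Scaled: 0.146 m / 0.8 = 0.1825, 0.001 m / 0.8 = 0.0013, -0.002 rad / 3.1416 = -0.0006.

Call:
{"fn": "move_arm", "kwargs": {
  "motion": [
    [-0.0006,0,0,0,0.0013,0.05,0.06],
    [-0.0006,0,0,0,0.0013,0.1125,0.06],
    [-0.0006,0,0,0,0.0013,0.1625,0.06],
    [-0.0006,0,0,0,0.0013,0.1825,0.06],
    [-0.0006,0,0,0,0.0013,0.1825,0.045],
    [-0.0006,0,0,0,0.0013,0.1825,0.02],
    [-0.0006,0,0,0,0.0013,0.1825,0.02],
    [-0.0006,0,0,0,0.0013,0.1825,0.02]
  ]
}}

```text
clock: 20.45
eef_pos: [536.9, -236.1, 91.6]
tcp_rot: [3.141, 0.0, 1.308]
contact_force: [-0.7, 0.4, 4.6]
opening: 0.427
grasp_force: 40.4
```

Scaled: -0.156 m / 0.8 = -0.195, -0.14 m / 0.8 = -0.175.

Call:
{"fn": "move_arm", "kwargs": {
  "motion": [
    [0,0,0,0,0,-0.025,0.02],
    [0,0,0,0,0,-0.075,0.02],
    [0,0,0,0,0,-0.125,0.02],
    [0,0,0,0,0,-0.175,0.02],
    [0,0,0,0,0,-0.195,0.02],
    [0,0,0,0,0,-0.195,0.02]
  ]
}}

```text
clock: 21.2
eef_pos: [536.7, -236.0, 247.1]
tcp_rot: [3.141, 0.0, 1.308]
contact_force: [-0.7, -0.0, -1.1]
opening: 0.421
grasp_force: 40.3
```

```bash
python3 -c "
from h import *
go(574,231.4,245,1.862)
p,d=grab_frame('wrist');cv2.imwrite('pics/w8.png',p[:,:,::-1])"
```

```text
turn [ 0.     0.    -0.554] shift [ 0.4611 -0.0855  0.002 ]
```

View pics/w8.png

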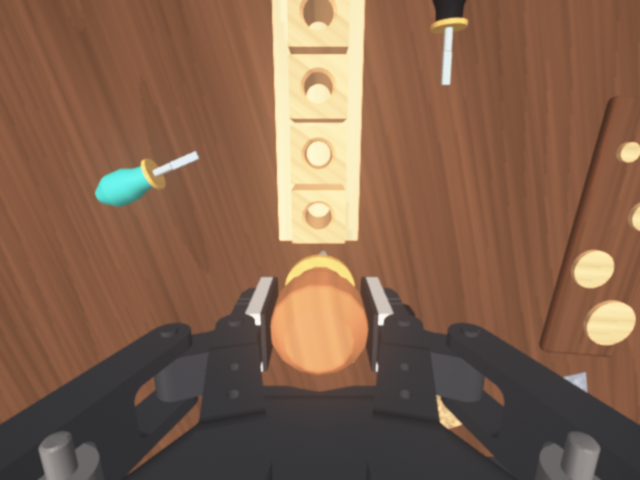

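Knob held, collar top at (320,255), blade tip just visible at (323,253). I'll check that against an upright pose.

```bash
python3 -c "
from h import *
c=camera_params('wrist');K=np.array(c['camera_matrix']);T=np.linalg.inv(np.array(c['world_from_camera']))
s=sensors.sense();x,y,z=s['eef_pos']
A=R.from_euler('xyz',s['tcp_rot']).as_matrix()
for h in(15.6,65.6):
 for dx in(-17,-4,0,4,17):
  P=np.array([x,y,z-h])+A[:,0]*dx;q=K@(T@[*P,1])[:3];print(h,dx,np.round(q[:2]/q[2]))
p=cv2.imread('pics/w8.png');cv2.imwrite('pics/w8c.png',cv2.resize(p[190:390,240:400],None,fx=3.6,fy=3,interpolation=cv2.INTER_CUBIC))
"
```

```text
15.6 -17 [318. 314.]
15.6 -4 [318. 290.]
15.6 0 [318. 283.]
15.6 4 [318. 275.]
15.6 17 [318. 250.]
65.6 -17 [319. 277.]
65.6 -4 [319. 258.]
65.6 0 [319. 252.]
65.6 4 [319. 246.]
65.6 17 [319. 226.]
```

View pics/w8c.png

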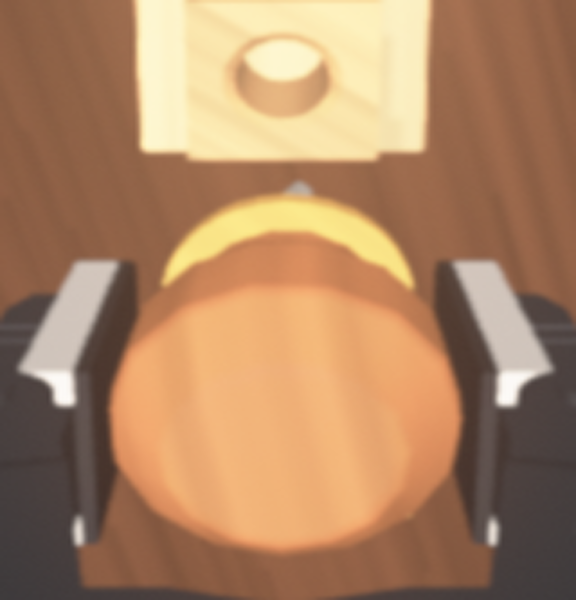

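The tip is where an upright gouge would put it. Carrying it over.

Scaled: 0.4 m / 0.8 = 0.5, 0.36 m / 0.8 = 0.45, -0.51 rad / 3.1416 = -0.1623.

Call:
{"fn": "move_arm", "kwargs": {
  "motion": [
    [0,0,-0.0127,0.0375,-0.0075,0,0.02],
    [0,0,-0.035,0.1063,-0.02,0,0.02],
    [0,0,-0.0573,0.175,-0.0325,0,0.02],
    [0,0,-0.0796,0.2438,-0.045,0,0.02],
    [0,0,-0.1019,0.3125,-0.0575,0,0.02],
    [0,0,-0.1241,0.3813,-0.0713,0,0.02],
    [0,0,-0.1464,0.45,-0.0838,0,0.02],
    [0,0,-0.1623,0.5,-0.0925,0,0.02]
  ]
}}

```text
clock: 22.25
eef_pos: [567.8, 171.7, 244.3]
tcp_rot: [-3.137, -0.001, 1.821]
contact_force: [0.1, 0.3, -0.5]
opening: 0.428
grasp_force: 40.3
```

```bash
python3 -c "
from h import *
go(574,231.4,245,1.862)"
```

```text
turn [-0.004 -0.001 -0.041] shift [ 0.0563  0.0208 -0.0008]
```

Scaled: 0.057 m / 0.8 = 0.0713, 0.05 m / 0.8 = 0.0625, -0.041 rad / 3.1416 = -0.0131.

Call:
{"fn": "move_arm", "kwargs": {
  "motion": [
    [-0.0006,0,-0.0064,0.0375,0.0138,0,0.02],
    [-0.0006,0,-0.0131,0.0625,0.0225,0,0.02],
    [-0.0006,0,-0.0131,0.0713,0.0263,0,0.02],
    [-0.0006,0,-0.0131,0.0713,0.0263,0,0.02],
    [-0.0006,0,-0.0131,0.0713,0.0263,0,0.02]
  ]
}}

```text
clock: 22.88
eef_pos: [575.3, 229.0, 246.5]
tcp_rot: [3.141, -0.0, 1.858]
contact_force: [0.5, -0.1, -0.5]
opening: 0.426
grasp_force: 40.3
```

```bash
python3 -c "
from h import *
go(574,231.4,85.6,1.862)"
```

```text
turn [ 0.001 -0.    -0.004] shift [ 0.0026 -0.0007  0.1609]
```

Scaled: 0.16 m / 0.8 = 0.2, -0.001 m / 0.8 = -0.0013, -0.004 rad / 3.1416 = -0.0013.

Call:
{"fn": "move_arm", "kwargs": {
  "motion": [
    [0,0,-0.0013,0.0025,-0.0013,0.05,0.02],
    [0,0,-0.0013,0.0025,-0.0013,0.1,0.02],
    [0,0,-0.0013,0.0025,-0.0013,0.15,0.02],
    [0,0,-0.0013,0.0025,-0.0013,0.185,0.02],
    [0,0,-0.0013,0.0025,-0.0013,0.1975,0.02],
    [0,0,-0.0013,0.0025,-0.0013,0.2,0.02],
    [0,0,-0.0013,0.0025,-0.0013,0.2,0.02]
  ]
}}

```text
clock: 23.75
eef_pos: [574.7, 231.9, 87.8]
tcp_rot: [3.139, -0.001, 1.862]
contact_force: [-0.2, -1.3, -0.7]
opening: 0.423
grasp_force: 40.3
```

Scaled: -0.156 m / 0.8 = -0.195, -0.12 m / 0.8 = -0.15.

Call:
{"fn": "move_arm", "kwargs": {
  "motion": [
    [0,0,0,0,0,0.0025,0.02],
    [0,0,0,0,0,0.0025,0.02],
    [0,0,0,0,0,0.0025,0.04],
    [0,0,0,0,0,0.0025,0.065],
    [0,0,0,0,0,-0.0125,0.065],
    [0,0,0,0,0,-0.075,0.065],
    [0,0,0,0,0,-0.15,0.065],
    [0,0,0,0,0,-0.195,0.065]
  ]
}}

```text
clock: 24.75
eef_pos: [574.7, 232.0, 246.7]
tcp_rot: [3.137, -0.001, 1.863]
contact_force: [0.9, -0.8, -1.1]
opening: 0.759
grasp_force: 0.0
```

Scaled: -0.17 m / 0.8 = -0.2125, -0.14 m / 0.8 = -0.175.

Call:
{"fn": "move_arm", "kwargs": {
  "motion": [
    [0,0,0,0,-0.05,0,0.065],
    [0,0,0,0,-0.1125,0,0.065],
    [0,0,0,0,-0.175,0,0.065],
    [0,0,0,0,-0.2125,0,0.065],
    [0,0,0,0,-0.2125,0,0.065]
  ]
}}

```text
clock: 25.38
eef_pos: [409.3, 182.2, 243.3]
tcp_rot: [3.14, -0.001, 1.863]
contact_force: [0.2, 0.9, 0.4]
opening: 0.761
grasp_force: 0.0
```

```bash
python3 -c "
from h import *
p,d=grab_frame('scene');q,d2=grab_frame('top')
a=cv2.resize(p[90:260,300:480],(400,378),interpolation=cv2.INTER_CUBIC);b=cv2.resize(q[150:300,90:290],(400,378))
cv2.imwrite('pics/end.png',np.hstack([a,b])[:,:,::-1])
W=cloud(d2,'top')
for n,x,y in(('slim',622.3,70.5),('barrel',606.2,124.2),('pear',590.2,177.8),('knob',574.1,231.5)):
  m=np.hypot(W[...,0]-x,W[...,1]-y)<20;w=W[m&(W[...,2]>96)]
  if len(w): t=np.percentile(w[:,2],95);print(n,'top above rack',round(t-71,1),np.round(cv2.minEnclosingCircle(w[w[:,2]>t-8][:,:2].astype(np.float32))[0],1))
"
```

```text
slim top above rack 87.4 [624.1  69.1]
barrel top above rack 74.6 [605.1 126.9]
pear top above rack 67.2 [588.7 179.4]
knob top above rack 51.9 [575.9 230.1]
```

View pics/end.png

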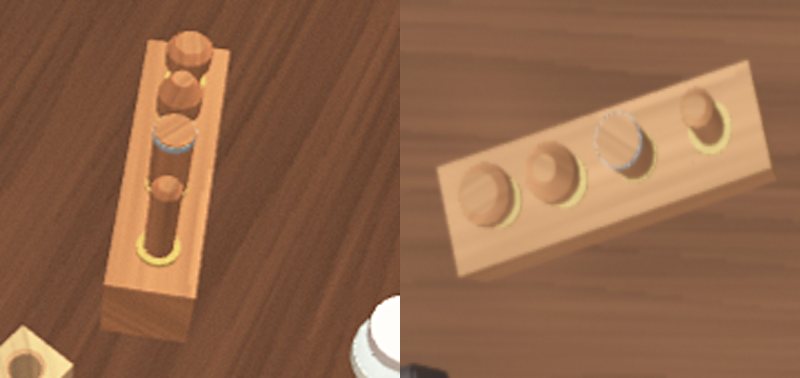

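From left to right in the rack the picture shows knob, pear, barrel, slim, all upright with their collars on the rack. Their heights match the readings they gave when seated in the stands.

```bash
python3 -c "
from rig import order
print(order.sign_off())"
```

```text
the job is handed in; nothing more can be done
None
```

All four gouges are in the oak rack in reverse order (left to right: knob, pear, barrel, slim), upright with their collars resting on the rack, and the job is handed in at about 25 s on the robot's clock.

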